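# Wind the belt tensioner back with its lever bar and hold it off

### The job

The polisher's belt drive stands on the bench and its new belt is about to be fitted. Pick up the square lever bar, slide its bare, tapered end fully home into the square socket of the sprung tensioner, then swing the bar so that the tensioner arm goes back against its spring until it meets its far stop. Finish while still gripping the bar, with the bar home in the socket and the arm held against that stop; leave the other things on the bench where they are.

Things in the scene. Friction and masses are not known exactly. Their poses are not given: they have to be found in the camera images.
- lever_center (a point): centre of the loose lever bar: bright steel, 12 x 12 mm square, 170 mm long, 0.19 kg, lying flat on the bench with nothing within 30 mm of its middle. x axis = along the bar to its bare tapered end (last 10 mm narrow to 7 mm); z = up. The last 62 mm of the other end have a thin black dipped grip (same width within 1 mm)
- lever: the same bar; origin at the middle of its underside, axes as lever_center
- lever_nose (a point): tip of the bar's bare tapered end, on its centre line, 85 mm from lever_center along +x; same axes
- socket_mouth (a point): centre of the inner mouth of the lever socket, 103 mm above the bench: a level square tube, 14 mm inside, 22 mm outside, 36 mm deep (floor at x = -36 mm), out of the hub's front; it turns with the hub. x axis = level, out of the socket (the bar goes in along -x, a flat side down); z = up. A steel flare in front of the mouth is 8 mm long and widens to about 24 mm
- pivot_axis (a point): point on the tensioner's upright pivot axis, level with the socket, 62 mm behind socket_mouth; same axes. The hub is 47 mm wide, 22 mm tall; an 80 mm link with a black idler roller stands out from it on another side, over the deck
- drive_deck: the belt drive, heavy, does not move: grey 198 x 252 mm deck on four pillars (top 70 mm above the bench) with motor and pulleys, tallest part 118 mm. Origin on the bench under the pivot axis; x = to its back, y = to its left. The deck reaches from x -48 to 150 mm, y -200 to 52 mm; in front of it (-x) the bench is clear
- tensioner (a joint): angle of hub, socket and link, rad: 0 = rest on the near stop, 0.75 = on the far stop (both hard). Grows clockwise from above: the bar, which points to the front, swings from the robot's right to its left. The spring resists with 0.35 N m at 0, 0.65 N m at 0.75 and drives it back. The bar has 1 mm play each side in the socket, so it leads by up to 0.06 rad
- steel_bar: bystander: bar of bright steel stock 18 x 18 x 100 mm, too thick for the socket; origin mid underside, long axis y
- spanner: bystander: open-ended spanner 28 x 166 x 6 mm, lying flat; origin mid underside, long axis y
- beaker_center (a point): bystander: centre of a clear beaker 52 mm wide, 66 mm tall, standing behind the grey parts cabinet
There are look-alikes about, which are no part of the job. What is shaped like the lever but orange is not meant.

How it is judged:
By the outcome, as a careful person would: the job done as asked, in the order asked, and still so for the second after the job is handed in, while the arm keeps its last pose, push and grip.
It also fails if it takes over 58 s, if anything falls off the work surface, if the arm or the gripper's body presses on something with over 40 N, if the wrist force passes 120 N, or if a joint passes its speed limit or range.

### The arm

A 6-joint arm with a two-finger parallel gripper is mounted at the origin on a cart in front of the work surface, level with it; the furniture and walls round the work are solid. World frame = base frame: x ahead of the robot, y to its left, z up, the work surface at z = 0. Lengths are in mm, angles in rad, forces in N, time in s.
With the tool pointing down it reaches from about 400 to 925 mm from the base axis. Payload 12.5 kg.
Tool frame: the origin (TCP) lies at the centre of the arm's flange, where the gripper is bolted on; the fingertips stand 190 mm ahead of it and the grasp point (between the pads) lies 171 mm ahead of it; z points along the fingers, y is the line along which they close (so a half turn about z gives the same grasp; the last joint's range is limited). The gripper opens to 95 mm and grips with 3 to 60 N. Pads are 20 mm wide; open, the fingers measure 119 mm over their backs; the gripper's body (75 mm by 180 mm) begins 59 mm behind the grasp point.
Start: joints at [-1.292, 0.491, 1.559, -0, 1.092, -0.106], TCP at [234.628, -579.288, 404.761] pointing down, gripper open.
Joint ranges: [-3.1, 3.1], [-0.84, 2.19], [0.05, 2.79], [-1.13, 4.28], [0.06, 2.93], [-2.69, 2.69]. Speed limits (rad/s): [2.22, 2.22, 2.79, 3.14, 3.14, 3.14].

### API

Orientations are given as [roll, pitch, yaw] about the fixed x, y, z axes, in that order (R = Rz(yaw) Ry(pitch) Rx(roll)).
In Python, from cell import env, read_camera, search_frame, cut_out gives the robot as it stands. The module is installed in compiled form; this text tells all that it offers.
- The arm moves only by the tool move_arm, never from a script. Its argument "commands" is a list of rows, each a list of 3 entries, a list of its own where there are three numbers: the shift along the world's x, y, z normalised to -1 to 1, where 1 is 0.03 m, then the turn about the world's z normalised to -1 to 1, where 1 is 0.08 rad, then the opening, from -1 (shut) to 1 (fully open), so that 0 is half open. A call has 1 to 20 rows; each row shifts and turns the commanded pose from where the row before left it; what a row does not reach is not made up. A row lasts 1/12 s, in which the tool goes at most 41.7 mm and 7.16 degrees, less where a joint would pass 70% of its speed; a pose out of reach is approached as far as the arm can. A call with a number of a shift or a turn outside -1 to 1 is refused whole. A call with a gripper value outside its range is refused whole. The fingers move at their own pace and stop on an object; the grip force is fixed at half the most. Time passes only in rows, so rows that do not move let the fingers close. It gives the time, the measured TCP pose, the force, the opening and the grip force at its end, in the units of the state.
- env.state(): the state, without advancing time (a new reading comes with each control period).
- read_camera(name): name is "scene" or "top" or "wrist"; returns a dict with "image" (384x512x3 uint8, red, green, blue), "fx", "fy", "cx", "cy" (pixels), "rvec" (rotation vector, rad) and "tvec" (3), from world to camera coordinates, as OpenCV has them. Camera axes: x right, y down, z forward; pixel columns grow to the right and rows downward; lengths in mm; the calibration is good to about 2 mm. The wrist camera is an equidistant fisheye: a pixel r from the principal point sees the ray r / f radians off the axis. A picture is of the moment at which its call begins. There is no depth.
- env.job_done(): hands the job in; it is judged then, once.
Trained networks look in a picture, given as the dict that the camera call returned (one of the last four; its "shot" number tells which), for a name from the list of things; names that differ only in an ending like _2 or _b are one class to them, and where a whole thing is asked for, a point or a joint stands for the part that bears it (a point fixed in the world has none). Each returns a list of dicts, best first, with "confidence" (0 to 1); they miss things now and then, are a little off and sometimes report something else, mostly with a low value. They report only what shows in the picture. A call takes as long as a camera call. They do not tell look-alikes from the thing itself.
- search_frame(thing, picture): "at" ([column, row] in pixels, amid what is visible of it).
- cut_out(thing, picture): "region" (384x512 bool, what is visible of it) and "at" ([column, row] in pixels, amid what is visible of it).
The state is a dict: "t": time; "joints": joint angles; "qvel": joint speeds; "tau": joint torques, N m; "eef_pos": TCP position; "tcp_rot": TCP orientation; "ft_force": force on the tool from outside, world axes, zero at the start; "moment": the same for the moment, N m; "opening": opening from 0.0 (shut) to 1.0 (fully open); "grip_force": force on a finger pad.
Only numpy, scipy, OpenCV 4.12 (cv2) and the standard library are available. Lean on these libraries where they do the work, as an engineer would, in place of code of your own. Each camera call takes 0.05 s, during which the arm holds its last target. There are 200 camera calls.

## Working session

There is one attempt and no reset: what is moved stays moved. The work goes in short steps, Python scripts to look and compute and a tool call to move; the robot and the scene stay as the last step left them, time stands still between calls to the robot, and variables do not carry over. Pictures are saved under pics/ and viewed, at most 10 in all, crops included, and the job is handed in when it is done.

Besides the shell and the picture viewer there is one more tool, called after "Call:" as name(argument=value, ...), one argument or row to a line, values as JSON. move_arm: Moves the arm, as the interface text tells. Its arguments: {"type":"object","properties":{"commands":{"type":"array","items":{"type":"array"}}},"required":["commands"]}

```bash
mkdir -p pics; cat > h.py <<'E'
import numpy as np, cv2
from cell import env, read_camera, search_frame, cut_out
def save(p,n): cv2.imwrite('pics/'+n,cv2.cvtColor(p['image'],cv2.COLOR_RGB2BGR))
def ray(p,uv,fish=False):
    R=cv2.Rodrigues(np.array(p['rvec'],float))[0];t=np.array(p['tvec'],float).ravel()
    x=(uv[0]-p['cx'])/p['fx'];y=(uv[1]-p['cy'])/p['fy']
    if fish:
        r=np.hypot(x,y)+1e-12; d=np.array([x/r*np.sin(r),y/r*np.sin(r),np.cos(r)])
    else: d=np.array([x,y,1.])
    d/=np.linalg.norm(d)
    return -R.T@t, R.T@d
def plane(p,uv,z,fish=False):
    c,d=ray(p,uv,fish); return c+d*(z-c[2])/d[2]
def tri(rs):
    A=sum(np.eye(3)-np.outer(d,d) for c,d in rs); b=sum((np.eye(3)-np.outer(d,d))@c for c,d in rs)
    X=np.linalg.solve(A,b); return X,[np.linalg.norm((np.eye(3)-np.outer(d,d))@(X-c)) for c,d in rs]
def proj(p,X,fish=False):
    R=cv2.Rodrigues(np.array(p['rvec'],float))[0];t=np.array(p['tvec'],float).ravel()
    q=R@np.array(X,float)+t
    if fish:
        r=np.hypot(q[0],q[1]);th=np.arctan2(r,q[2]);k=th/r
        return np.array([p['cx']+p['fx']*q[0]*k,p['cy']+p['fy']*q[1]*k])
    return np.array([p['cx']+p['fx']*q[0]/q[2],p['cy']+p['fy']*q[1]/q[2]])
E
cat > a.py <<'E'
from h import *
np.set_printoptions(precision=1,suppress=True)
print(env.state())
P={}
for n in ['scene','top']:
    p=P[n]=read_camera(n); save(p,n+'1.png'); print(n,p['fx'],p['cx'],p['cy'],ray(p,(p['cx'],p['cy'])))
    for th in ['lever_center','lever_nose','socket_mouth','pivot_axis','drive_deck','steel_bar','spanner','beaker_center']:
        for r in search_frame(th,p)[:4]: print(n,th,round(r['confidence'],2),np.array(r['at']),plane(p,r['at'],103 if th in('socket_mouth','pivot_axis') else 6))
im=np.hstack([cv2.imread('pics/scene1.png'),cv2.imread('pics/top1.png')]); cv2.imwrite('pics/both.png',im)
E
python3 a.py
```

```text
{'t': 0.0, 'joints': array([-1.3,  0.5,  1.6, -0. ,  1.1, -0.1]), 'qvel': array([-0.,  0.,  0., -0., -0.,  0.]), 'tau': array([ -0. , -61.3, -25.8,   0.1,   0. ,  -0. ]), 'eef_pos': array([ 234.6, -579.3,  404.2]), 'tcp_rot': array([-3.1, -0. ,  0.4]), 'ft_force': array([ 0.2, -0.6, -0.1]), 'moment': array([ 0.,  0., -0.]), 'grip_force': 0.0, 'opening': 1.0017497684852747}
scene 400.46138887202466 255.23267321519467 195.50275200913944 (array([   7.2, -960.2, 1071.5]), array([ 0.4,  0.6, -0.7]))
scene lever_center 0.53 [318. 354.] [ 387.9 -666.9    6. ]
scene lever_center 0.16 [231.9 122. ] [750.  383.3   6. ]
scene lever_nose 0.88 [321.1 359.4] [ 385.4 -682.7    6. ]
scene lever_nose 0.5 [287.5 252.1] [ 521.7 -349.9    6. ]
scene socket_mouth 0.57 [209.8 111.9] [642.4 378.8 103. ]
scene socket_mouth 0.54 [248.4 163. ] [598.1   2.4 103. ]
scene pivot_axis 0.61 [213.1 113.7] [647.4 358.8 103. ]
scene drive_deck 0.69 [232.9 120.8] [758.7 388.9   6. ]
scene steel_bar 0.47 [291.9 280.8] [ 467.6 -445.4    6. ]
scene beaker_center 0.46 [247.1 156.7] [674.4 135.5   6. ]
top 371.0566960796068 256.91746343195865 196.09379108487667 (array([ 232.5, -118.9, 1477.5]), array([ 0.2, -0. , -1. ]))
top lever_center 0.49 [304.6 203.7] [ 484.2 -339.1    6. ]
top lever_nose 0.37 [201.8 180.6] [619.   67.3   6. ]
top socket_mouth 0.84 [118.7 171.1] [660.9 369.5 103. ]
top pivot_axis 0.85 [117.6 175.6] [643.4 374.  103. ]
top drive_deck 0.7 [131.  164.3] [715.4 353.    6. ]
top steel_bar 0.54 [332.2 206.7] [ 461.5 -448.3    6. ]
top spanner 0.54 [116.7 172. ] [688.1 412.2   6. ]
top beaker_center 0.52 [203.7 182.5] [610.3  60.1   6. ]
```

View pics/scene1.png

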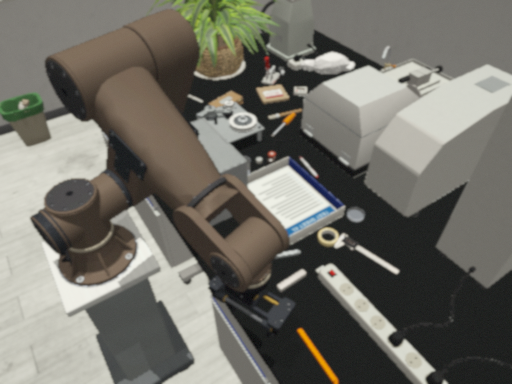

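View pics/top1.png

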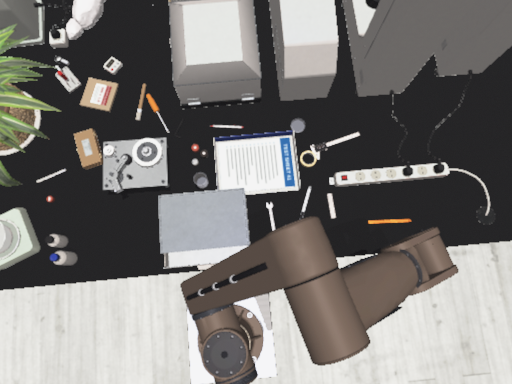

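The scene picture shows the deck at about (225,125), the grey cabinet at (215,145), and small bars at (288,252) and (291,281). The orange bar is at (317,355). In the top picture the deck is at (135,163) and small bright bars are at (305,203), (331,206) and (272,217). I'll zoom in on these.

```bash
python3 - <<'E'
import cv2,numpy as np
a=cv2.imread('pics/top1.png')[125:240,90:190]; b=cv2.imread('pics/top1.png')[165:245,250:350];c=cv2.imread('pics/scene1.png')[85:175,180:300];d=cv2.imread('pics/scene1.png')[220:310,220:340]
f=lambda x:cv2.resize(x,(400,300),interpolation=cv2.INTER_CUBIC)
cv2.imwrite('pics/c1.png',np.vstack([np.hstack([f(a),f(b)]),np.hstack([f(c),f(d)])]))
E
```

```text
(no output)
```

View pics/c1.png

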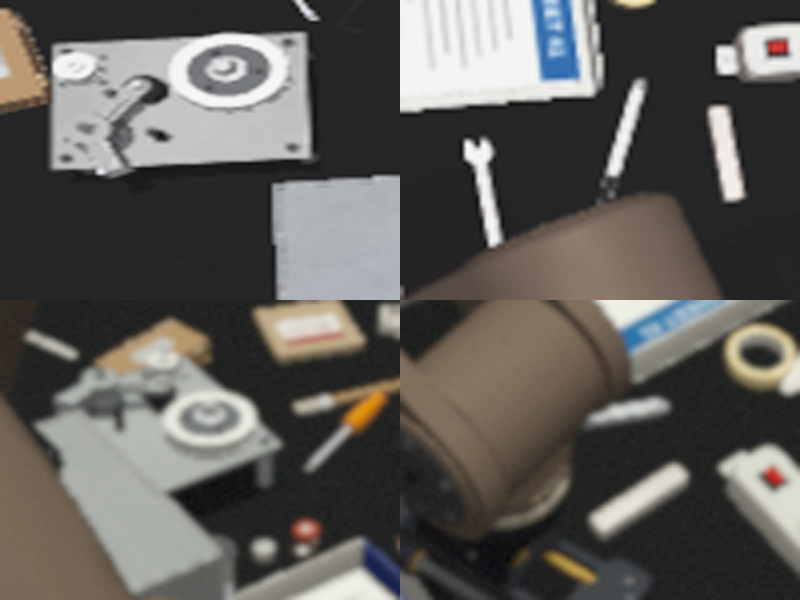

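The zoom shows the lever in the top picture running from its bare nose near (310,188) to its black grip near (301,214). The hub is near (119,177), with its socket pointing to the front near (119,187). I'll hover over the lever and turn the half-turn way, because that leaves the last joint room for the swing.

Call:
move_arm(
  commands=[
    [[0.9,0.85,0],1,1],
    [[0.9,0.85,0],1,1],
    [[0.9,0.85,0],1,1],
    [[0.9,0.85,0],1,1],
    [[0.9,0.85,0],1,1],
    [[0.9,0.85,0],1,1],
    [[0.9,0.85,0],1,1],
    [[0.9,0.85,0],1,1],
    [[0.9,0.85,0],1,1],
    [[0,0,0],1,1],
    [[0,0,0],1,1],
    [[0,0,0],1,1],
    [[0,0,0],1,1],
    [[0,0,0],1,1],
    [[0,0,0],1,1],
    [[0,0,0],1,1],
    [[0,0,0],1,1],
    [[0,0,0],1,1],
    [[0,0,0],1,1],
    [[0,0,0],1,1],
  ],
)

```text
t: 2.57
eef_pos: [477.6, -349.8, 404.8]
tcp_rot: [3.142, 0.0, 1.989]
ft_force: [0.0, 0.1, 0.3]
opening: 1.003
grip_force: 0.0
```

```bash
cat > b.py <<'E'
from h import *
import sys
np.set_printoptions(precision=3,suppress=True)
s=env.state();print(s['t'],s['eef_pos'],s['tcp_rot'],s['joints'])
tag=sys.argv[1]
for n in sys.argv[2].split(','):
    p=read_camera(n); save(p,n+tag+'.png'); f=n=='wrist'; print(n,p['fx'],p['cx'],p['cy'],ray(p,(p['cx'],p['cy'])))
    for th in sys.argv[3].split(','):
        for r in search_frame(th,p)[:3]: print(n,th,round(r['confidence'],2),np.array(r['at']),plane(p,r['at'],103 if th in('socket_mouth','pivot_axis') else 6,f))
E
python3 b.py 2 wrist,top,scene lever_center,lever_nose,socket_mouth,pivot_axis
```

```text
2.5667 [ 477.638 -349.772  404.772] [3.142 0.    1.989] [-0.744  0.444  1.642  0.     1.055 -1.162]
wrist 297.3186396354542 259.5908328576951 192.71452184940918 (array([ 449.204, -284.553,  384.974]), array([ 0.102, -0.228, -0.968]))
wrist lever_center 0.92 [261.5 159.4] [ 473.59  -332.491    6.   ]
wrist lever_nose 0.7 [256.3 154.8] [ 465.07  -329.743    6.   ]
wrist socket_mouth 0.2 [224.1 230.2] [ 461.943 -401.95   103.   ]
top 371.0566960796068 256.91746343195865 196.09379108487667 (array([ 232.504, -118.874, 1477.52 ]), array([ 0.2  , -0.021, -0.979]))
top lever_center 0.64 [388.3 220.1] [ 386.42  -664.381    6.   ]
top lever_nose 0.41 [388.7 222.7] [ 375.927 -664.239    6.   ]
top socket_mouth 0.59 [115.4 170.6] [664.059 382.013 103.   ]
top pivot_axis 0.89 [115.7 173.4] [652.825 381.074 103.   ]
scene 400.46138887202466 255.23267321519467 195.50275200913944 (array([   7.167, -960.205, 1071.525]), array([ 0.38 ,  0.592, -0.71 ]))
scene lever_center 0.77 [320.5 359.1] [ 384.574 -681.235    6.   ]
scene lever_center 0.59 [270.9 257.9] [ 463.205 -338.564    6.   ]
scene lever_nose 0.93 [320.6 360.4] [ 382.562 -684.051    6.   ]
scene lever_nose 0.71 [271.5 258.7] [ 463.008 -342.233    6.   ]
```

View pics/wrist2.png

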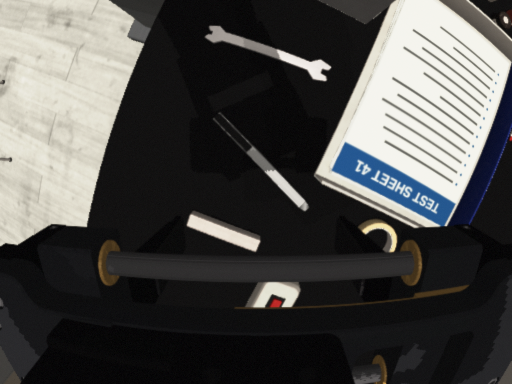

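The wrist picture shows the lever from its black end at (215,114) to its bare nose at (307,208). The spanner is above it and the thick bar is at (224,231). Next I'll measure the lever, and from the top and scene views the hub, cabinet and socket.

```bash
cat > c.py <<'E'
from h import *
np.set_printoptions(precision=1,suppress=True)
def ends(p,fish,z=8):
    for r in cut_out('lever_center',p)[:3]:
        v,u=np.nonzero(r['region'])
        if len(u)<15: continue
        X=np.array([plane(p,(a,b),z,fish) for a,b in zip(u,v)]);m=X.mean(0)
        w,V=np.linalg.eigh(np.cov((X-m)[:,:2].T));d=V[:,1];s=(X-m)[:,:2]@d
        a,b=m[:2]+d*s.min(),m[:2]+d*s.max()
        br=[p['image'][v[k],u[k]].mean() for k in(np.argsort(s)[:20],np.argsort(s)[-20:])] and [p['image'][v[np.argsort(s)[:20]],u[np.argsort(s)[:20]]].mean(),p['image'][v[np.argsort(s)[-20:]],u[np.argsort(s)[-20:]]].mean()]
        print(round(r['confidence'],2),'n',len(u),'ends',a,b,'len',s.max()-s.min(),'mid',(a+b)/2,'yaw',np.arctan2(d[1],d[0]),'bright',np.array(br))
if __name__=='__main__':
    w=read_camera('wrist');print('wrist');ends(w,True)
    s=read_camera('scene');print('scene');ends(s,False)
    # nose / tail height from two views, wrist by eye
    for th in ['lever_center']:
        a=[r for r in cut_out(th,w)][:1];b=[r for r in cut_out(th,s)]
        for q in b: print(th,q['at'],tri([ray(w,a[0]['at'],True),ray(s,q['at'])]))
    t=read_camera('top')
    for th in ['socket_mouth','pivot_axis','drive_deck']:
        for n,p in(('top',t),('scene',s)):
            for r in search_frame(th,p)[:3]: print(n,th,round(r['confidence'],2),np.array(r['at']))
    cv2.imwrite('pics/c3.png',cv2.cvtColor(np.hstack([cv2.resize(t['image'][120:260,80:220],(400,400),interpolation=3),cv2.resize(s['image'][60:200,150:290],(400,400),interpolation=3)]),cv2.COLOR_RGB2BGR))
E
python3 c.py
```

```text
wrist
0.75 n 1257 ends [ 554.7 -367.4] [ 397.8 -302.9] len 169.60621817741924 mid [ 476.2 -335.1] yaw 2.7511795175840783 bright [157.3  26.8]
scene
0.71 n 376 ends [ 378.2 -753.3] [ 386.8 -581.6] len 172.00490096688347 mid [ 382.5 -667.4] yaw 1.5207730752579358 bright [102.6 107.7]
0.63 n 237 ends [ 553.8 -370.6] [ 401.4 -307.7] len 164.86889767112132 mid [ 477.6 -339.2] yaw 2.750233297225946 bright [149.8  43.9]
lever_center [319.1, 352.8] (array([ 572.7, -453.1, -641.1]), [np.float64(63.062982945197284), np.float64(63.0629829451973)])
lever_center [272.4, 258.0] (array([ 475.3, -333.8,   -8.8]), [np.float64(2.0126340153504363), np.float64(2.0126340153505358)])
top socket_mouth 0.62 [114.6 172.1]
scene socket_mouth 0.28 [274.  254.8]
top pivot_axis 0.58 [117.  171.3]
scene pivot_axis 0.4 [292.1 280.6]
top drive_deck 0.72 [134.  164.4]
scene drive_deck 0.55 [222.2 131.4]
```

View pics/c3.png

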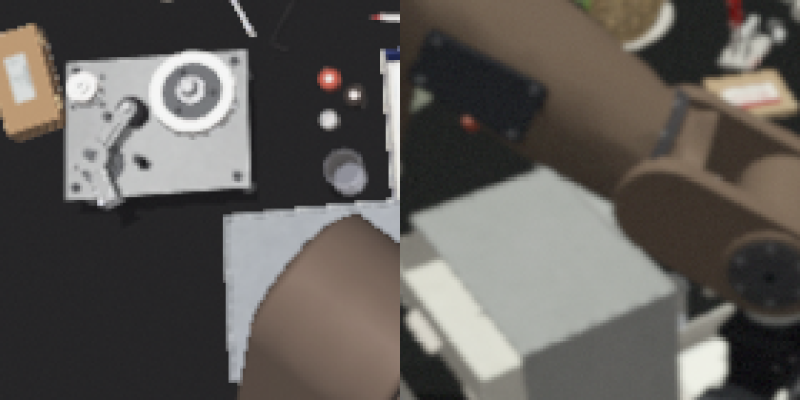

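The wrist mask puts the lever's middle at (476,-335) with its nose pointing along yaw -0.39, lying on the bench. The second crop shows the socket in the top view near (118,188), at crop (108,190). Now I'll grasp the lever 10 mm behind its middle.

Call:
move_arm(
  commands=[
    [[-0.1,0.15,0],0.95,0],
    [[-0.1,0.15,0],0.95,0],
    [[-0.1,0.15,0],0.95,0],
    [[-0.05,0.17,-0.8],0.95,0],
    [[0,0,-0.8],0.95,0],
    [[0,0,-0.8],0.95,0],
    [[0,0,-0.8],0.95,0],
    [[0,0,-0.8],0.95,0],
    [[0,0,-0.8],0.95,0],
    [[0,0,-0.8],0.95,0],
    [[0,0,-0.8],0,0],
    [[0,0,-0.63],0,0],
    [[0,0,0],0,0],
    [[0,0,0],0,-1],
    [[0,0,0],0,-1],
    [[0,0,0],0,-1],
    [[0,0,0],0,-1],
    [[0,0,0],0,-1],
    [[0,0,0],0,-1],
  ],
)

```text
t: 5.55
eef_pos: [467.1, -331.2, 194.2]
tcp_rot: [-3.141, 0.001, 2.745]
ft_force: [-0.8, -2.4, 0.6]
opening: 0.138
grip_force: 1.0
```

```bash
python3 b.py 4 wrist lever_center,lever_nose
```

```text
5.55 [ 467.15  -331.219  194.21 ] [-3.141  0.001  2.745] [-0.732  0.705  1.858  0.     0.578 -1.906]
wrist 297.3186396354542 259.5908328576951 192.71452184940918 (array([ 402.579, -302.941,  174.35 ]), array([ 0.232, -0.097, -0.968]))
wrist lever_center 0.6 [261.1 188.4] [ 440.83  -317.957    6.   ]
wrist lever_nose 0.61 [256.8 186.7] [ 438.923 -319.874    6.   ]
```

Call:
move_arm(
  commands=[
    [[0,0,0],0,-1],
    [[0,0,0],0,-1],
    [[0,0,0],0,-1],
    [[0,0,0.5],0,-1],
    [[0,0,0.8],0,-1],
    [[0,0,1],0,-1],
    [[0,0,1],0,-1],
    [[0,0,1],0,-1],
    [[0,0,1],0,-1],
    [[0,0,1],0,-1],
    [[0,0,1],0,-1],
    [[0,0,0],0,-1],
  ],
)

```text
t: 6.7
eef_pos: [467.3, -331.2, 418.0]
tcp_rot: [-3.139, 0.007, 2.745]
ft_force: [0.4, -0.6, -1.8]
opening: 0.121
grip_force: 30.0
```

```bash
python3 - <<'E'
from h import *
s=read_camera('scene');t=read_camera('top')
print(env.state()['ft_force'])
print(tri([ray(t,(158.4,194.6)),ray(s,(200.8,117.8))]))
for uv in [(158.4,194.6),(249,190),(248,247),(160,252)]: print(plane(t,uv,150))
print('socket',plane(t,(118,188),103),'hub',plane(t,(119,177),103))
E
```

```text
[ 0.12450242 -0.43423486 -2.34398818]
(array([520.68876989, 192.78996428, 226.12443915]), [np.float64(5.099443760755946), np.float64(5.099443760756071)])
[543.48746094 210.27006676 150.        ]
[ 529.45869554 -120.80466769  150.        ]
[323.2299531  -98.52296293 150.        ]
[335.17138311 213.23942183 150.        ]
socket [594.5487299  373.44324581 103.        ] hub [637.38543035 368.79807185 103.        ]
```

The cabinet is about 225 mm tall, so I'll raise the arm before crossing over it.

Call:
move_arm(
  commands=[
    [[0,0,1],0,-1],
    [[0,0,1],0,-1],
    [[0,0,1],0,-1],
    [[0,0.5,0.5],0,-1],
    [[0,1,0],0,-1],
    [[0,1,0],0,-1],
    [[0,1,0],0,-1],
    [[0,1,0],0,-1],
    [[0,1,0],0,-1],
    [[0,1,0],0,-1],
    [[0,1,0],0,-1],
    [[0,1,0],0,-1],
    [[0,1,0],0,-1],
    [[0,1,0],0.5,-1],
    [[0,1,0],0.5,-1],
    [[0,1,0],0.5,-1],
    [[0,1,0],0.5,-1],
    [[0,1,0],0.5,-1],
    [[0,1,0],0.5,-1],
    [[0,1,0],0.5,-1],
  ],
)

```text
t: 8.47
eef_pos: [467.0, 165.4, 515.9]
tcp_rot: [-3.141, -0.003, 3.027]
ft_force: [1.2, 0.4, -2.1]
opening: 0.125
grip_force: 30.0
```

Call:
move_arm(
  commands=[
    [[-0.2,1,0],0.5,-1],
    [[-0.2,1,0],0.5,-1],
    [[-0.2,1,0],0.5,-1],
    [[-0.2,1,0],0.5,-1],
    [[-0.2,1,0],0.5,-1],
    [[-0.2,1,0],0.5,-1],
    [[0,0.3,-0.7],0.5,-1],
    [[0,0,-1],0,-1],
    [[0,0,-1],0,-1],
    [[0,0,0],0,-1],
    [[0,0,0],0,-1],
  ],
)

```text
t: 9.38
eef_pos: [431.3, 353.0, 435.0]
tcp_rot: [-3.14, -0.005, -2.978]
ft_force: [0.2, 0.1, -1.8]
opening: 0.125
grip_force: 30.0
```

```bash
python3 b.py 5 wrist,top,scene socket_mouth,pivot_axis,lever_nose,lever_center
```

```text
9.3833 [431.302 352.951 435.007] [-3.14  -0.005 -2.978] [ 0.567  0.365  1.687  0.     1.095 -1.167]
wrist 297.3186396354542 259.5908328576951 192.71452184940918 (array([362.152, 342.781, 415.531]), array([ 0.243,  0.038, -0.969]))
wrist socket_mouth 0.56 [145.5 291.3] [596.459 229.32  103.   ]
wrist pivot_axis 0.47 [259.6 189.9] [437.471 354.607 103.   ]
wrist pivot_axis 0.46 [246.2 303.2] [585.443 361.854 103.   ]
wrist lever_nose 0.55 [257.7 187.5] [457.837 355.056   6.   ]
wrist lever_center 0.93 [260.8 191.3] [462.588 360.291   6.   ]
top 371.0566960796068 256.91746343195865 196.09379108487667 (array([ 232.504, -118.874, 1477.52 ]), array([ 0.2  , -0.021, -0.979]))
top pivot_axis 0.59 [116.2 174.3] [649.076 379.237 103.   ]
top lever_nose 0.67 [109.4 238.1] [419.651 445.994   6.   ]
top lever_nose 0.6 [391.4 222.2] [ 376.895 -675.316    6.   ]
top lever_center 0.54 [383.8 220.6] [ 386.127 -646.125    6.   ]
top lever_center 0.41 [106.1 205.9] [550.555 457.263   6.   ]
scene 400.46138887202466 255.23267321519467 195.50275200913944 (array([   7.167, -960.205, 1071.525]), array([ 0.38 ,  0.592, -0.71 ]))
scene socket_mouth 0.77 [209.1 111.4] [641.72  383.854 103.   ]
scene socket_mouth 0.55 [232.4 119.4] [693.825 275.922 103.   ]
scene pivot_axis 0.67 [215.8 112.3] [662.212 361.518 103.   ]
scene lever_nose 0.7 [158.7 101.4] [542.8   735.185   6.   ]
scene lever_nose 0.67 [319.4 358. ] [ 384.034 -677.345    6.   ]
scene lever_center 0.92 [318.1 356.4] [ 383.912 -672.102    6.   ]
```

View pics/wrist5.png

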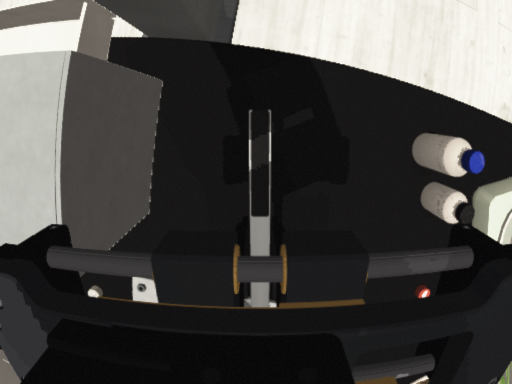

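The wrist picture shows the bar held straight along column 260, from its tail at (260,110) to near (260,305). The gripper hides the socket. I'll look at it from above the deck, once from each side.

Call:
move_arm(
  commands=[
    [[1,-0.2,0],0,-1],
    [[1,-0.2,0],0,-1],
    [[1,-0.2,0],0,-1],
    [[1,-0.2,0],0,-1],
    [[1,-0.2,0],0,-1],
    [[1,-0.2,0],0,-1],
    [[1,0,0],0,-1],
    [[0,0,0],0,-1],
    [[0,0,0],0,-1],
  ],
)

```text
t: 10.88
eef_pos: [642.3, 316.3, 435.6]
tcp_rot: [-3.141, -0.001, -2.98]
ft_force: [-0.4, -0.5, -2.6]
opening: 0.12
grip_force: 30.0
```

```bash
cat > d.py <<'E'
from h import *
import sys,pickle
np.set_printoptions(precision=3,suppress=True)
s=env.state();print(s['t'],s['eef_pos'],s['tcp_rot'])
p=read_camera('wrist');save(p,sys.argv[1]+'.png');pickle.dump(p,open(sys.argv[1]+'.pkl','wb'))
for th in ['socket_mouth','pivot_axis','drive_deck','lever_nose','lever_center']:
    for r in search_frame(th,p)[:3]: print(th,round(r['confidence'],2),np.array(r['at']),plane(p,r['at'],103,True))
E
python3 d.py w6
```

```text
10.8833 [642.275 316.316 435.561] [-3.141 -0.001 -2.98 ]
socket_mouth 0.84 [322.7 192.6] [641.268 387.904 103.   ]
pivot_axis 0.69 [323.3 194. ] [642.719 388.921 103.   ]
drive_deck 0.61 [237.6 183.7] [646.554 294.166 103.   ]
lever_nose 0.62 [258.  186.1] [645.635 316.348 103.   ]
lever_center 0.63 [260.6 189.9] [649.355 319.807 103.   ]
lever_center 0.2 [317.5 193.9] [643.667 382.403 103.   ]
```

View pics/w6.png

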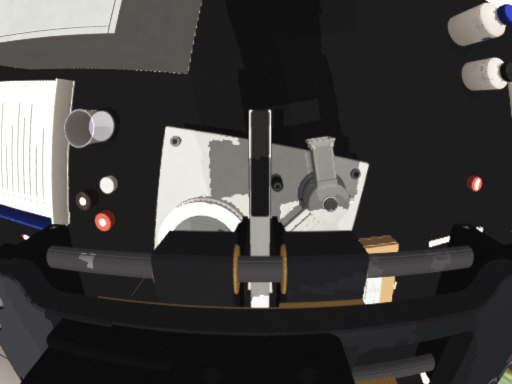

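Call:
move_arm(
  commands=[
    [[0,1,0],0,-1],
    [[0,1,0],0,-1],
    [[0,1,0],0,-1],
    [[0,1,0],0,-1],
    [[0,0,0],0,-1],
    [[0,0,0],0,-1],
  ],
)

```text
t: 11.68
eef_pos: [640.1, 438.5, 436.5]
tcp_rot: [-3.142, -0.0, -2.976]
ft_force: [0.5, -2.1, -2.2]
opening: 0.121
grip_force: 30.0
```

```bash
python3 d.py w7
```

```text
11.6833 [640.118 438.543 436.531] [-3.142 -0.    -2.976]
socket_mouth 0.74 [206.9 183.8] [650.683 383.192 103.   ]
socket_mouth 0.35 [259.1 188.9] [646.948 440.432 103.   ]
pivot_axis 0.65 [208.8 183.8] [650.34  385.283 103.   ]
drive_deck 0.92 [154.2 181.4] [657.74 322.35 103.  ]
lever_nose 0.85 [256.4 184.6] [642.705 436.759 103.   ]
lever_center 0.65 [261.6 190.9] [648.708 443.485 103.   ]
```

View pics/w7.png

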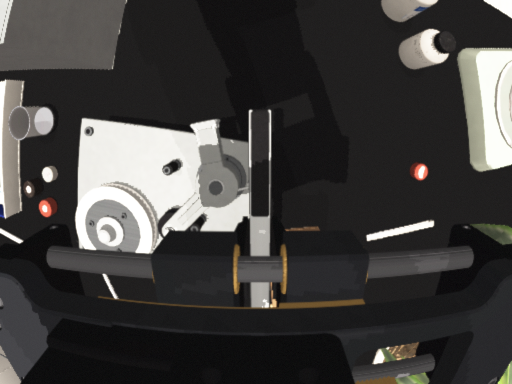

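w6 shows the hub's pivot bolt at about (330,204) and the socket flare's end at about (320,141). In w7 the bolt is at about (216,188) and the flare at (206,125). I'll enlarge both for exact points.

```bash
python3 - <<'E'
import cv2,numpy as np
a=cv2.imread('pics/w6.png')[125:225,285:365]; b=cv2.imread('pics/w7.png')[110:210,175:255]
f=lambda x:cv2.resize(x,(400,500),interpolation=cv2.INTER_CUBIC)
im=np.hstack([f(a),f(b)])
for i in range(0,800,50): cv2.line(im,(i,0),(i,6),(0,255,255),1)
for i in range(0,500,50): cv2.line(im,(0,i),(6,i),(0,255,255),1);cv2.line(im,(400,i),(406,i),(0,255,255),1)
cv2.imwrite('pics/z.png',im)
E
```

```text
(no output)
```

View pics/z.png

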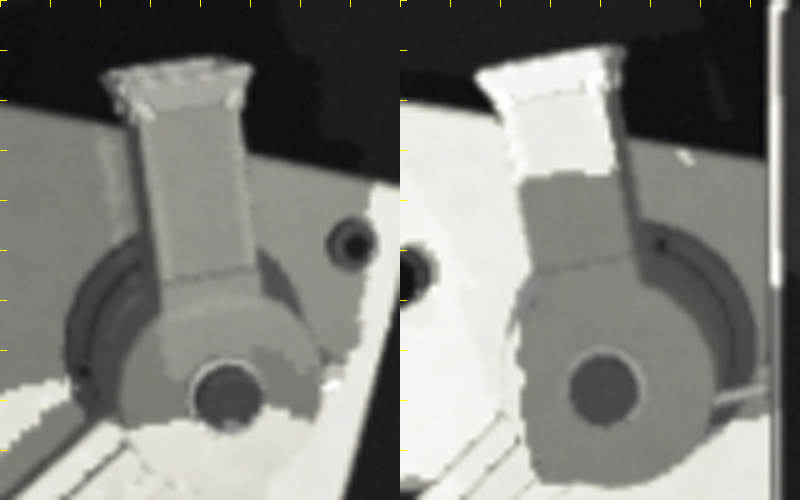

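```bash
python3 - <<'E'
from h import *
import pickle
np.set_printoptions(precision=1,suppress=True)
a,b=[pickle.load(open(f'w{i}.pkl','rb')) for i in(6,7)]
A={'bolt':(228,396),'baseL':(150,115),'baseR':(243,105),'seamL':(168,283),'seamR':(255,270),'flL':(108,72),'flR':(250,65)}
B={'bolt':(204,389),'baseL':(110,98),'baseR':(205,85),'seamL':(133,272),'seamR':(232,255),'flL':(78,75),'flR':(213,48)}
P={}
for k in A:
    u=np.array(A[k])/5+(285,125);v=np.array(B[k])/5+(175,110)
    X,e=tri([ray(a,u,True),ray(b,v,True)]);P[k]=X
    z=114 if k!='bolt' else 114
    print(k,X,np.array(e),'@114:',plane(a,u,z,True)[:2],plane(b,v,z,True)[:2])
for n,(p,I,o) in {'a':(a,A,(285,125)),'b':(b,B,(175,110))}.items():
    q={k:plane(p,np.array(I[k])/5+o,114,True)[:2] for k in A}
    m=lambda s:(q[s+'L']+q[s+'R'])/2
    for s in('base','fl','seam'):
        d=q['bolt']-m(s);print(n,s,m(s),'w',np.linalg.norm(q[s+'L']-q[s+'R']),'dist',np.linalg.norm(d),'yaw to pivot',np.arctan2(d[1],d[0]))
# held bar tail in both
for p,eef in((a,(642.3,316.3,435.6)),(b,(640.1,438.5,436.5))):
    print('tail',plane(p,(260,110),eef[2]-181,True)-np.array(eef),plane(p,(249,110),eef[2]-181,True)-np.array(eef),plane(p,(271.5,110),eef[2]-181,True)-np.array(eef))
E
```

```text
bolt [649.2 395.2 118.4] [0.2 0.2] @114: [650.1 396.5] [650.6 394.8]
baseL [593.3 367.1 115.3] [0.4 0.4] @114: [593.8 367.3] [592.9 366.8]
baseR [587.8 386.2 114.9] [0.3 0.3] @114: [588.1 386.4] [587.5 386. ]
seamL [627.3 377.2 117.9] [0.1 0.1] @114: [627.9 378.1] [628.2 376.5]
seamR [621.9 396.6 112.9] [0.3 0.3] @114: [622.  396.3] [621.4 396.7]
flL [588.2 358.1 108.3] [1.3 1.3] @114: [586.6 357.1] [589.1 359.4]
flR [579.7 386.4 113.4] [0.1 0.1] @114: [579.6 386.2] [579.8 386.5]
a base [591.  376.9] w 19.894357891221382 dist 62.32642176739253 yaw to pivot 0.3210851310728394
a fl [583.1 371.7] w 30.020928737080464 dist 71.42807602729657 yaw to pivot 0.3558695511388943
a seam [624.9 387.2] w 19.10189859064112 dist 26.852736830937154 yaw to pivot 0.35539819072440976
b base [590.2 376.4] w 19.98998935557881 dist 63.1441969548243 yaw to pivot 0.2946956436200914
b fl [584.4 373. ] w 28.691721456734214 dist 69.69346863295267 yaw to pivot 0.31816827136691
b seam [624.8 386.6] w 21.27279463181797 dist 27.0661444059848 yaw to pivot 0.30524481100239115
tail [ -73.4  -10.5 -181. ] [ -72.4  -16.3 -181. ] [ -74.4   -4.4 -181. ]
tail [ -73.1  -10.7 -181. ] [ -72.1  -16.5 -181. ] [ -74.1   -4.6 -181. ]
```

The two views triangulate the tube top at about z 115, the mouth at about (590.5,375) and the pivot at about (649,394). The insertion yaw is about 0.297. I'll go to the pre-insert pose with the nose 25 mm in front of the flare.

Call:
move_arm(
  commands=[
    [[-0.96,-0.56,0],0.27,-1],
    [[-0.96,-0.56,0],0.27,-1],
    [[-0.96,-0.56,0],0.27,-1],
    [[-0.96,-0.56,0],0.27,-1],
    [[-0.96,-0.56,0],0.27,-1],
    [[-0.94,-0.56,0],0.29,-1],
    [[0,0,-0.8],0,-1],
    [[0,0,-0.8],0,-1],
    [[0,0,-0.8],0,-1],
    [[0,0,-0.8],0,-1],
    [[0,0,-0.8],0,-1],
    [[0,0,-0.6],0,-1],
    [[0,0,-0.24],0,-1],
    [[0,0,0],0,-1],
    [[0,0,0],0,-1],
    [[0,0,0],0,-1],
  ],
)

```text
t: 13.32
eef_pos: [469.2, 336.0, 293.0]
tcp_rot: [3.141, 0.002, -2.847]
ft_force: [-0.7, 0.2, -1.6]
opening: 0.125
grip_force: 30.0
```

```bash
python3 - <<'E'
from h import *
np.set_printoptions(precision=3,suppress=True)
s=env.state();print(s['eef_pos'],s['tcp_rot'],s['ft_force'],s['moment'])
u=np.array([np.cos(.297),np.sin(.297)]);m=np.array([590.4,375.2])
d=s['eef_pos'][:2]-m;print('along',d@u,'lateral',d@np.array([-u[1],u[0]]))
E
```

```text
[469.246 336.003 293.002] [ 3.141  0.002 -2.847] [-0.734  0.193 -1.612] [ 0.138 -0.133 -0.022]
along -127.3210851756082 lateral -2.0246450046769
```

Call:
move_arm(
  commands=[
    [[-0.02,0.063,-0.05],0,-1],
    [[0,0,0],0,-1],
    [[0.19,0.058,0],0,-1],
    [[0.19,0.058,0],0,-1],
    [[0.19,0.058,0],0,-1],
    [[0.19,0.058,0],0,-1],
    [[0.19,0.058,0],0,-1],
    [[0.1,0.03,0],0,-1],
    [[0,0,0],0,-1],
    [[0,0,0],0,-1],
  ],
)

```text
t: 14.15
eef_pos: [499.9, 347.5, 290.0]
tcp_rot: [3.142, -0.0, -2.847]
ft_force: [0.6, -0.4, -2.4]
opening: 0.123
grip_force: 30.0
```

```bash
cat > e.py <<'E'
from h import *
import sys
np.set_printoptions(precision=3,suppress=True)
s=env.state();y=float(sys.argv[1]);print(s['t'],s['eef_pos'],s['tcp_rot'],s['ft_force'],s['moment'],s['grip_force'],s['opening'])
u=np.array([np.cos(y),np.sin(y)]);n=np.array([-u[1],u[0]]);m=np.array([590.4,375.2])
d=s['eef_pos'][:2]-m;print('nose',d@u+95,'lateral',d@n,'F along',s['ft_force'][:2]@u,'F lat',s['ft_force'][:2]@n)
E
python3 e.py .297; python3 b.py 9 wrist lever_center
cat > f.py <<'E'
import cv2,sys
a=cv2.imread(sys.argv[1]);cv2.imwrite(sys.argv[2],cv2.resize(a,(800,600)))
E
```

```text
14.15 [499.883 347.471 289.959] [ 3.142 -0.    -2.847] [ 0.591 -0.425 -2.371] [ 0.1   -0.063  0.018] 29.999591410160065 0.12317254574640744
nose 0.33130326984166913 lateral -0.024570782316892286 F along 0.4412244810742735 F lat -0.5794702322390038
14.15 [499.883 347.471 289.959] [ 3.142 -0.    -2.847] [ 0.499  0.6    1.712  0.     0.83  -1.366]
wrist 297.3186396354542 259.5908328576951 192.71452184940918 (array([432.884, 328.422, 270.163]), array([ 0.24 ,  0.073, -0.968]))
wrist lever_center 0.65 [261.5 188.8] [494.19  348.804   6.   ]
```

Call:
move_arm(
  commands=[
    [[0.1,0.029,0.02],0,-1],
    [[0.1,0.029,0],0,-1],
    [[0.1,0.029,0],0,-1],
    [[0.1,0.029,0],0,-1],
    [[0,0,0],0,-1],
    [[0,0,0],0,-1],
  ],
)

```text
t: 14.75
eef_pos: [512.1, 351.0, 290.7]
tcp_rot: [3.141, 0.0, -2.847]
ft_force: [1.6, -0.3, -2.5]
opening: 0.124
grip_force: 30.0
```

```bash
python3 e.py .297
```

```text
14.75 [512.119 350.963 290.705] [ 3.141  0.    -2.847] [ 1.556 -0.299 -2.493] [-0.03  -0.252 -0.051] 30.00707656145096 0.12351666868576522
nose 13.053062472701825 lateral -0.2670775785692279 F along 1.4005362094585552 F lat -0.7411599667789199
```

Call:
move_arm(
  commands=[
    [[0.1,0.031,0],0,-1],
    [[0.1,0.031,0],0,-1],
    [[0.1,0.031,0],0,-1],
    [[0.1,0.031,0],0,-1],
    [[0,0,0],0,-1],
    [[0,0,0],0,-1],
  ],
)

```text
t: 15.25
eef_pos: [524.2, 354.7, 290.8]
tcp_rot: [3.141, 0.001, -2.847]
ft_force: [1.7, -2.2, -1.8]
opening: 0.124
grip_force: 30.0
```

```bash
python3 e.py .297
```

```text
15.25 [524.171 354.736 290.763] [ 3.141  0.001 -2.847] [ 1.719 -2.18  -1.816] [-0.196 -0.41  -0.173] 30.016903281211853 0.12366049036214413
nose 25.68136552575568 lateral -0.18610270735621015 F along 1.0060199740089038 F lat -2.5879711631506646
```

Call:
move_arm(
  commands=[
    [[0.1,0.027,0],0,-1],
    [[0.1,0.027,0],0,-1],
    [[0.08,0.024,0],0,-1],
    [[0,0,0],0,-1],
    [[0,0,0],0,-1],
  ],
)

```text
t: 15.67
eef_pos: [532.5, 357.1, 290.8]
tcp_rot: [3.141, 0.001, -2.847]
ft_force: [1.1, -0.9, -1.9]
opening: 0.122
grip_force: 30.0
```

```bash
python3 e.py .297
```

```text
15.6667 [532.494 357.117 290.775] [ 3.141  0.001 -2.847] [ 1.074 -0.893 -1.851] [-0.151 -0.387 -0.088] 30.01119464635849 0.12243182999379804
nose 34.33710610970049 lateral -0.34518897794726033 F along 0.7656729263723511 F lat -1.168062345209913
```

Smooth so far, with the nose 34 mm in. I'll ease on until it meets the floor.

Call:
move_arm(
  commands=[
    [[0.032,0.01,0],0,-1],
    [[0.032,0.01,0],0,-1],
    [[0,0,0],0,-1],
    [[0,0,0],0,-1],
  ],
)

```text
t: 16.0
eef_pos: [533.6, 357.5, 290.5]
tcp_rot: [-3.141, -0.002, -2.847]
ft_force: [-5.1, -3.2, -0.7]
opening: 0.129
grip_force: 30.0
```

```bash
python3 e.py .297
```

```text
16.0 [533.591 357.506 290.526] [-3.141 -0.002 -2.847] [-5.108 -3.234 -0.745] [-0.495  0.538 -0.186] 30.01105159521103 0.12871189885896692
nose 35.50041448237405 lateral -0.2936910834219306 F along -5.830961142502999 F lat -1.5975905031797948
```

Call:
move_arm(
  commands=[
    [[0.032,0.01,0],0,-1],
    [[0.032,0.01,0],0,-1],
    [[0,0,0],0,-1],
    [[0,0,0],0,-1],
  ],
)

```text
t: 16.33
eef_pos: [534.5, 357.9, 290.1]
tcp_rot: [-3.141, -0.007, -2.847]
ft_force: [-12.1, -6.7, 0.5]
opening: 0.123
grip_force: 30.0
```

```bash
python3 e.py .297
```

```text
16.3333 [534.535 357.877 290.073] [-3.141 -0.007 -2.847] [-12.092  -6.741   0.54 ] [-0.89   1.824 -0.068] 30.011925101280212 0.12282988478115443
nose 36.510997704436186 lateral -0.21534178704523962 F along -13.53582875724211 F lat -2.9070639189729968
```

Home: the floor gave a 13 N reaction at 36 mm. Next I'll work out the arc about the pivot.

```bash
python3 - <<'E'
import numpy as np
th=.297-.04*np.arange(0,23);r=121
x=-r*np.cos(th)/30;y=-r*np.sin(th)/30
for i in range(22): print(i+1,round(th[i+1],3),round(x[i+1]-x[i],3),round(y[i+1]-y[i],3))
E
```

```text
1 0.257 -0.044 0.155
2 0.217 -0.038 0.157
3 0.177 -0.032 0.158
4 0.137 -0.025 0.159
5 0.097 -0.019 0.16
6 0.057 -0.012 0.161
7 0.017 -0.006 0.161
8 -0.023 0.0 0.161
9 -0.063 0.007 0.161
10 -0.103 0.013 0.161
11 -0.143 0.02 0.16
12 -0.183 0.026 0.159
13 -0.223 0.033 0.158
14 -0.263 0.039 0.157
15 -0.303 0.045 0.155
16 -0.343 0.051 0.153
17 -0.383 0.057 0.151
18 -0.423 0.063 0.148
19 -0.463 0.069 0.146
20 -0.503 0.075 0.143
21 -0.543 0.081 0.14
22 -0.583 0.086 0.136
```

Call:
move_arm(
  commands=[
    [[-0.044,0.155,0],-0.5,-1],
    [[-0.038,0.157,0],-0.5,-1],
    [[-0.032,0.158,0],-0.5,-1],
    [[-0.025,0.159,0],-0.5,-1],
    [[-0.019,0.16,0],-0.5,-1],
    [[-0.012,0.161,0],-0.5,-1],
    [[0,0,0],0,-1],
    [[0,0,0],0,-1],
  ],
)

```text
t: 17.0
eef_pos: [529.3, 386.7, 290.0]
tcp_rot: [-3.139, -0.007, -3.087]
ft_force: [-12.0, -6.5, 1.1]
opening: 0.124
grip_force: 30.0
```

```bash
cat > g.py <<'E'
from h import *
np.set_printoptions(precision=3,suppress=True)
s=env.state();P=np.array([649.7,393.3]);y=s['tcp_rot'][2]+np.pi; y=(y+np.pi)%(2*np.pi)-np.pi
u=np.array([np.cos(y),np.sin(y)]);n=np.array([u[1],-u[0]]) # n: swing is along -n
d=P-s['eef_pos'][:2];print(s['t'],'pos',s['eef_pos'],'rot',s['tcp_rot'],'yaw',y,'polar',np.arctan2(d[1],d[0]),'r',np.hypot(*d),'F in',s['ft_force'][:2]@u,'F resist',s['ft_force'][:2]@n,'Fz',s['ft_force'][2],s['moment'],s['grip_force'])
E
python3 g.py
```

```text
17.0 pos [529.256 386.669 289.999] rot [-3.139 -0.007 -3.087] yaw 0.054717785931495566 polar 0.05499857562814188 r 120.62655739754166 F in -12.308305739203622 F resist 5.834179628599681 Fz 1.0730210319663844 [-0.97   1.93  -0.211] 30.03122627735138
```

Call:
move_arm(
  commands=[
    [[-0.006,0.161,0],-0.5,-1],
    [[0,0.161,0],-0.5,-1],
    [[0.007,0.161,0],-0.5,-1],
    [[0.013,0.161,0],-0.5,-1],
    [[0.02,0.16,0],-0.5,-1],
    [[0.026,0.159,0],-0.5,-1],
    [[0.033,0.158,0],-0.5,-1],
    [[0.039,0.157,0],-0.5,-1],
    [[0.045,0.155,0],-0.5,-1],
    [[0.051,0.153,0],-0.5,-1],
    [[0,0,0],0,-1],
    [[0,0,0],0,-1],
  ],
)

```text
t: 18.0
eef_pos: [536.1, 434.6, 290.0]
tcp_rot: [-3.137, -0.005, 2.796]
ft_force: [-12.8, -2.2, 1.7]
opening: 0.122
grip_force: 30.1
```

```bash
python3 g.py; python3 - <<'E'
from h import *
p=read_camera('scene');save(p,'s10.png');t=read_camera('top')
for n,q in(('s',p),('t',t)):
    for th in('pivot_axis','socket_mouth','lever_center'):
        for r in search_frame(th,q)[:2]:print(n,th,r['confidence'],r['at'])
E
```

```text
18.0 pos [536.083 434.584 289.989] rot [-3.137 -0.005  2.796] yaw -0.3456108617752722 polar -0.3485279788270126 r 120.88537400538875 F in -11.259607737381074 F resist 6.438698088843301 Fz 1.656297952557372 [-0.591  2.064 -0.303] 30.069578289985657
s pivot_axis 0.66 [215.9, 114.0]
s socket_mouth 0.69 [211.1, 113.6]
s lever_center 0.68 [174.3, 117.3]
s lever_center 0.66 [318.1, 353.5]
t pivot_axis 0.91 [114.4, 174.5]
t socket_mouth 0.72 [116.2, 171.6]
t lever_center 0.63 [382.4, 220.0]
```

Call:
move_arm(
  commands=[
    [[0.057,0.151,0],-0.5,-1],
    [[0.063,0.148,0],-0.5,-1],
    [[0,0,0],0,-1],
    [[0,0,0],0,-1],
  ],
)

```text
t: 18.73
eef_pos: [539.6, 443.5, 289.9]
tcp_rot: [-3.137, -0.005, 2.716]
ft_force: [-12.2, -3.3, 0.5]
opening: 0.122
grip_force: 30.2
```

```bash
python3 g.py
```

```text
18.7333 pos [539.642 443.5   289.917] rot [-3.137 -0.005  2.716] yaw -0.42585971867284833 polar -0.4279340967068525 r 120.96569816967597 F in -9.705865297554963 F resist 8.02248866239808 Fz 0.5432756824113449 [-0.629  2.2   -0.448] 30.202367305755615
```

Call:
move_arm(
  commands=[
    [[0.034,0.074,0],-0.25,-1],
    [[0.035,0.073,0],-0.25,-1],
    [[0,0,0],0,-1],
    [[0,0,0],0,-1],
  ],
)

```text
t: 19.07
eef_pos: [541.7, 447.8, 289.9]
tcp_rot: [-3.136, -0.005, 2.676]
ft_force: [-12.4, -2.7, 0.6]
opening: 0.121
grip_force: 30.2
```

```bash
python3 g.py
```

```text
19.0667 pos [541.735 447.831 289.899] rot [-3.136 -0.005  2.676] yaw -0.465884314277508 polar -0.4677042815272392 r 120.95462877146814 F in -9.853878451686997 F resist 7.977025689571139 Fz 0.6213392207729315 [-0.56   2.202 -0.369] 30.203497409820557
```

Call:
move_arm(
  commands=[
    [[0.018,0.036,0],-0.125,-1],
    [[0.018,0.036,0],-0.125,-1],
    [[0.018,0.036,0],-0.125,-1],
    [[0,0,0],0,-1],
    [[0,0,0],0,-1],
  ],
)

```text
t: 19.48
eef_pos: [543.2, 450.6, 289.6]
tcp_rot: [-3.134, -0.005, 2.646]
ft_force: [-14.6, -6.6, 1.0]
opening: 0.122
grip_force: 30.4
```

```bash
python3 g.py
```

```text
19.4833 pos [543.179 450.595 289.585] rot [-3.134 -0.005  2.646] yaw -0.49595706154706143 polar -0.4934821840576655 r 120.95235968052924 F in -9.669005391833009 F resist 12.715789846367791 Fz 0.9546029012010111 [-1.203  2.473 -0.476] 30.357539355754852
```

Call:
move_arm(
  commands=[
    [[0.019,0.036,0],-0.125,-1],
    [[0.019,0.036,0],-0.125,-1],
    [[0,0,0],0,-1],
    [[0,0,0],0,-1],
  ],
)

```text
t: 19.82
eef_pos: [544.1, 452.2, 289.4]
tcp_rot: [-3.131, -0.006, 2.626]
ft_force: [-16.9, -11.0, 2.8]
opening: 0.125
grip_force: 30.3
```

```bash
python3 g.py
```

```text
19.8167 pos [544.09  452.21  289.373] rot [-3.131 -0.006  2.626] yaw -0.5158928287449029 polar -0.5088164734221599 r 120.9286473491126 F in -9.315325949993994 F resist 17.889782675730718 Fz 2.7861381915703336 [-2.189  2.906 -0.485] 30.308821499347687
```

The resistance now climbs steeply at the expected angle, so this is the far stop. One more small push for margin, then a look.

Call:
move_arm(
  commands=[
    [[0.02,0.036,0],-0.08,-1],
    [[0.01,0.018,0],0,-1],
    [[0,0,0],0,-1],
    [[0,0,0],0,-1],
    [[0,0,0],0,-1],
  ],
)

```text
t: 20.23
eef_pos: [544.8, 453.3, 289.1]
tcp_rot: [-3.129, -0.006, 2.619]
ft_force: [-20.0, -15.8, 2.5]
opening: 0.124
grip_force: 30.4
```

```bash
python3 g.py; python3 - <<'E'
from h import *
t=read_camera('top')['image'];s=read_camera('scene')['image']
cv2.imwrite('pics/fin.png',cv2.cvtColor(np.hstack([cv2.resize(t[125:225,75:175],(400,400),interpolation=2),cv2.resize(s[65:165,150:250],(400,400),interpolation=2)]),cv2.COLOR_RGB2BGR))
E
```

```text
20.2333 pos [544.821 453.27  289.13 ] rot [-3.129 -0.006  2.619] yaw -0.5223093899704505 polar -0.5194277309601348 r 120.81388860820016 F in -9.434039535203736 F resist 23.665179147751026 Fz 2.4995438303154245 [-2.975  3.267 -0.458] 30.39592444896698
```

View pics/fin.png

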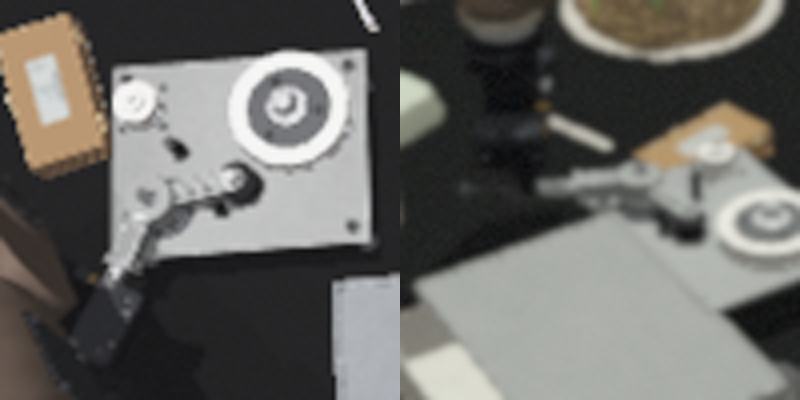

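The last picture shows the link swung round over the deck, at crop (240,180), and the bar seated in the socket at crop (130,245). The bar still carries 9 N inward and 24 N against the stop, so I'm handing in.

```bash
python3 -c "
from cell import env
print(env.job_done())"
```

```text
the job is handed in; nothing more can be done
None
```

I handed the job in at about 20 s: the bar is fully home in the socket, still gripped, and holding the tensioner arm against its far stop with about 24 N of push.

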